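# Stack moulded housing shells mouth-down and slide the stack to the packing stop

### The arm

A 6-joint arm with a two-finger parallel gripper is mounted at the origin on the work surface. World frame = base frame: x ahead of the robot, y to its left, z up, the work surface at z = 0. Lengths are in m, angles in rad, forces in N, time in s.
With the tool pointing down it reaches from about 0.325 to 0.775 m from the base axis. Payload 5.5 kg.
Tool frame: the origin (TCP) lies between the finger pads; the fingertips stand 8 mm ahead of it and the grasp point (between the pads) lies 11 mm behind it (tcp_to_tips is the distance from the TCP to the fingertips, in m); z points along the fingers, y is the line along which they close (so a half turn about z gives the same grasp; the last joint's range is limited). The gripper opens to 88 mm and grips with 3 to 60 N. Pads are 20 mm wide; open, the fingers measure 115 mm over their backs; the gripper's body (75 mm by 178 mm) begins 61 mm behind the grasp point.
Start: joints at [-1.287, 0.091, 1.231, -0, 1.82, -0.057], TCP at [0.201, -0.566, 0.197] pointing down, gripper open.
Joint ranges: [-2.87, 2.87], [-0.86, 2.18], [0.17, 2.46], [-1.51, 4.65], [0.06, 2.69], [-2.65, 2.65]. Speed limits (rad/s): [2.57, 2.57, 3.01, 3.14, 3.14, 3.14].

### API

Orientations are given as a unit quaternion [w, x, y, z].
In Python, from bench import * gives the robot as it stands. Calls block until the motion is done:
- move_to(position, orientation): joint-space move of the TCP to a pose.
- move_l(position, speed=0.15, orientation=None): straight line of the TCP; orientation=None keeps the orientation; speed is the mean speed in m/s.
- movej(angles): joint-space move.
- gripper_open() and close(): open the fingers fully, or close them until they stop; the grip force is fixed at half the most.
- hold(seconds).
- inverse_kinematics(position, orientation): joint angles nearest the present ones, or None.
- state(): the state.
- get_image(name): name is "scene" or "top"; returns a dict with "frame" (400x640x3 uint8, blue, green, red), "depth" (400x640 float32, m along the optical axis (not along the pixel's ray), 0 where there is no reading), "camera_matrix" (3x3 intrinsics, pixels), "k1" (the pictures are not rectified: a ray, as slopes to the right and down, at radius r is drawn at 1 + k1 r^2 times it, then the intrinsics apply), "view" (4x4, takes a point from world to camera coordinates). Camera axes: x right, y up, looking along -z (the intrinsics and any distortion apply to the point x, -y, -z); pixel columns grow to the right and rows downward; lengths in m; the calibration is good to about 2 mm. A picture is of the moment at which its call begins.
A pose or a line that the arm cannot do raises IKError and nothing moves.
- job_done(): hands the job in; it is judged then, once.
The state is a dict: "time": time; "joint_pos": joint angles; "dq": joint speeds; "joint_torque": joint torques, N m; "ee_pos": TCP position; "ee_rot": TCP orientation; "ft_force": force on the tool from outside, world axes, zero at the start; "moment": the same for the moment, N m; "finger_gap": finger opening in m; "finger_force": force on a finger pad.
Only numpy, scipy, OpenCV 4.12 (cv2) and the standard library are available. Lean on these libraries where they do the work, as an engineer would, in place of code of your own. Each camera call takes 0.05 s, during which the arm holds its last target. There are 200 camera calls.

### The job

Three identical black housing shells are to be packed: tip the one standing on its short end over onto its open mouth, then stack the other two on it, mouth down, rim on rim with the edges lined up all round. Then slide the whole stack along the table until the bottom shell's long side lies flat against the aluminium stop bar, within the bar's length, the stack still straight. Never lift the shell that stood on end off the table, and do not disturb the tape roll, the knife or the bottle.

Things in the scene. Friction and masses are not known exactly. Their poses are not given: they have to be found in the camera images.
- a_mid (a point): black shell like b, starting on a short end: 100 mm tall, foot 34 x 64. Point: its centre. x: along the length, y: across, z: from mouth to closed back. Mouth faces left (seen from the robot), roughly along the stop bar. Pushed high on its back towards the mouth side it pivots on its lower mouth edge and beyond about 25 degrees falls mouth-down, its length then roughly parallel to the bar.
- b_mid (a point): black plastic shell, an open box 100 x 64 mm, 34 deep, walls 4, 120 g, mouth down on the table; grip it across the 64. Its back has a raised border 3 high, 8 wide, of the mouth's outline, for the next shell's rim: each shell adds 34 mm to a stack. Point: its centre. x: along the length, y: across, z: from mouth to closed back. Half a turn about z changes nothing.
- c_mid (a point): black plastic shell, the same as b, also starting mouth down on the table. Point: its centre. x: along the length, y: across, z: from mouth to closed back. b and c may be stacked in either order.
- stop: aluminium stop bar fixed to the table, 300 mm long (its y), 20 mm thick (its x), 25 mm high, beyond the standing shell as seen from the robot. Origin: centre of its underside. Its flat working face is the side towards the robot, 10 mm from the origin along its -x.
- tape_mid (a point): bystander: roll of clear packing tape lying flat, 92 mm across, 45 mm high. Point: its centre.
- knife: bystander: grey utility knife lying flat, 150 mm long (its x), 24 mm wide, 14 mm high. Origin: its underside, about half-way.
- bottle_mid (a point): bystander: red drinking bottle standing upright, 68 mm across, 200 mm high. Point: its centre.
Not all that is in view belongs to the job. What is shaped like the part that bears c_mid but blue or red is not meant.

How it is judged:
By the outcome, as a careful person would: the job done as asked, in the order asked, and still so for the second after the job is handed in, with the robot touching nothing.
It also fails if it takes over 72 s, if anything falls off the work surface, if the arm or the gripper's body presses on something with over 40 N, if the wrist force passes 120 N, or if a joint passes its speed limit or range.

## Working session

There is one attempt and no reset: what is moved stays moved. The work goes in short steps, each a Python script; the robot and the scene stay as the last script left them, time stands still between calls to the robot, and variables do not carry over. Pictures are saved under pics/ and viewed, at most 10 in all, crops included, and the job is handed in when it is done.

```bash
mkdir -p pics; ls; cat > h.py <<'E'
from bench import *
import numpy as np, cv2
def cloud(im):
    d=im["depth"]; K=np.array(im["camera_matrix"]); h,w=d.shape
    u,v=np.meshgrid(np.arange(w),np.arange(h))
    p=np.stack([(u-K[0,2])/K[0,0],(v-K[1,2])/K[1,1]],-1)
    q=p.copy()
    for _ in range(15): q=p/(1+im["k1"]*(q**2).sum(-1,keepdims=True))
    c=np.stack([q[...,0]*d,-q[...,1]*d,-d,np.ones_like(d)],-1)
    P=c@np.linalg.inv(np.array(im["view"])).T
    P=P[...,:3]; P[d==0]=np.nan
    return P
E
python3 - <<'E'
from h import *
a=get_image("top"); b=get_image("scene")
np.savez('t0',P=cloud(a),F=a["frame"]); np.savez('s0',P=cloud(b),F=b["frame"])
cv2.imwrite('pics/t0.png',a["frame"]); cv2.imwrite('pics/s0.png',b["frame"])
for i in (a,b): print(np.linalg.inv(np.array(i["view"]))[:3].round(3), i["k1"])
print(state())
E
```

```text
pics
[[-0.014  0.989 -0.144  0.285]
 [-1.    -0.017 -0.02  -0.107]
 [-0.022  0.144  0.989  1.619]] -0.0981849886398894
[[ 0.762 -0.407  0.504  1.102]
 [ 0.648  0.451 -0.614 -0.813]
 [ 0.022  0.794  0.607  0.792]] -0.07152148660065948
{'time': 0.1, 'joint_pos': array([-1.28669212e+00,  9.17911229e-02,  1.23175518e+00, -1.01283361e-05,
        1.81979765e+00, -5.66903920e-02]), 'dq': array([ 0.00020831, -0.00078332, -0.00317028, -0.00042976,  0.00093404,
       -0.00053263]), 'joint_torque': array([ 2.17189954e-03, -4.47857666e+01, -4.07569563e+01,  6.99752360e-02,
        2.84372288e-02, -1.08929346e-04]), 'ee_pos': array([ 0.20045522, -0.56519654,  0.19562128]), 'ee_rot': array([-8.69436380e-04,  9.85517306e-01,  1.69572618e-01, -1.04230187e-04]), 'ft_force': array([ 0.61954054, -0.11249278,  0.36893588]), 'moment': array([ 0.04153607,  0.03897559, -0.00295929]), 'finger_force': 0.0, 'finger_gap': 0.08801375231496696}
```

View pics/t0.png

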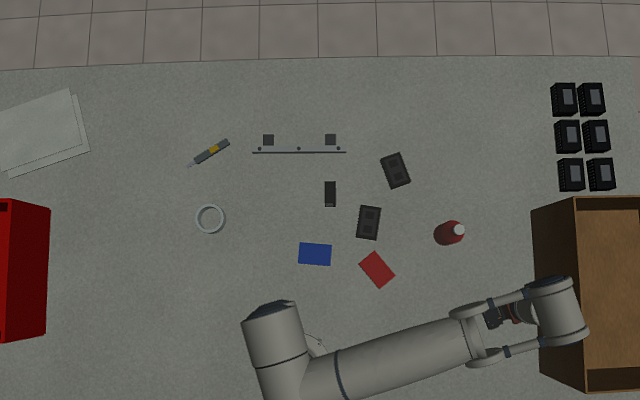

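View pics/s0.png

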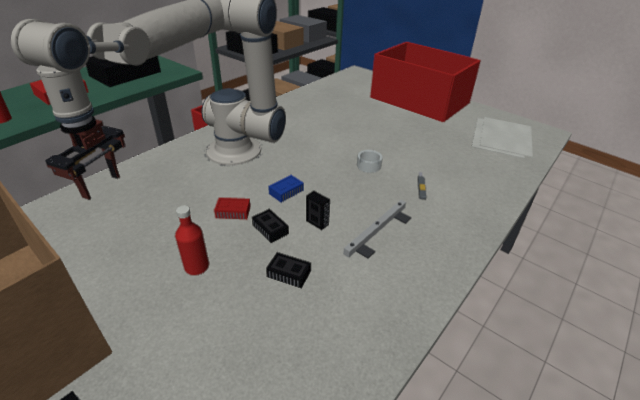

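The top view shows black flat shells at (395,170) and (368,222), the standing shell at (330,194) and the stop bar at (252–346,152). The knife is at (210,152), the tape at (210,219) and the bottle at (449,233). The blue (315,254) and red (377,270) shells are decoys, and the six dark blocks at upper right (552–615, 85–190) are something else. I'll confirm with an enlarged crop and measure.

```bash
cat >> h.py <<'E'
def region(P,r0,r1,c0,c1,z0,z1):
    Q=P[r0:r1,c0:c1].reshape(-1,3); return Q[(Q[:,2]>z0)&(Q[:,2]<z1)]
def rect(Q):
    (c,s,a)=cv2.minAreaRect((Q[:,:2]*1000).astype(np.float32)); return np.round(c,1),np.round(s,1),round(a,1),len(Q),np.round(np.nanmedian(Q[:,2])*1000,1)
E
python3 - <<'E'
from h import *
t=np.load('t0.npz'); s=np.load('s0.npz')
F=t['F'][120:260,180:480]; cv2.imwrite('pics/c0.png',np.hstack([cv2.resize(F,None,fx=2.6,fy=2.6,interpolation=cv2.INTER_CUBIC)]))
P=t['P'];S=s['P']
print('table',np.nanmedian(P[180:200,260:300,2]),np.nanmedian(S[180:200,440:480,2]))
for n,b in dict(c=(145,195,372,418),b=(198,248,350,388),a=(174,214,318,342),stop=(144,160,245,352),knife=(130,172,183,235),tape=(198,240,190,230),bottle=(212,252,425,475),far=(80,195,545,622)).items():
    for lo in (.008,.02,.028):
        Q=region(P,*b,lo,.25); 
        if len(Q)>5: print('T',n,lo,rect(Q),Q[:,2].max().round(3))
for n,b in dict(c=(248,292,260,316),b=(204,246,246,293),a=(186,234,300,336),stop=(198,260,338,412)).items():
    for lo in (.008,.028):
        Q=region(S,*b,lo,.25)
        if len(Q)>5: print('S',n,lo,rect(Q),Q[:,2].max().round(3))
E
```

```text
table -0.0005148652069880688 0.0027282102662138374
T c 0.008 (array([ 605.6, -309.2]), array([152.7, 131.6]), 9.5, 722, np.float64(31.3)) 0.044
T c 0.02 (array([ 603.4, -317.9]), array([101.2,  65.9]), 18.4, 667, np.float64(31.8)) 0.044
T c 0.028 (array([ 603.5, -318. ]), array([101.1,  65.3]), 18.2, 543, np.float64(32.7)) 0.044
T b 0.008 (array([ 449.4, -226.5]), array([137.3, 104.6]), 2.9, 713, np.float64(31.4)) 0.045
T b 0.02 (array([ 440.7, -228.1]), array([ 65.7, 100.3]), 80.4, 692, np.float64(31.6)) 0.045
T b 0.028 (array([ 440.7, -228.5]), array([ 64.4, 100.2]), 79.7, 556, np.float64(32.6)) 0.045
T a 0.008 (array([ 538.1, -115.2]), array([109.2,  58.6]), 2.1, 293, np.float64(99.1)) 0.106
T a 0.02 (array([ 526.1, -111.7]), array([30.8, 66.7]), 88.6, 277, np.float64(99.3)) 0.106
T a 0.028 (array([ 526.1, -111.7]), array([30.8, 66.7]), 88.6, 275, np.float64(99.3)) 0.106
T stop 0.008 (array([681.3, -12.8]), array([ 47.6, 323. ]), 3.6, 731, np.float64(23.6)) 0.036
T stop 0.02 (array([678.6, -15.3]), array([298.9,  23. ]), 89.2, 555, np.float64(25.0)) 0.036
T stop 0.028 (array([677.
[... 1167 characters left out ...]
, 140.1]), 19.3, 1033, np.float64(33.5)) 0.04
S c 0.028 (array([ 603.1, -317.4]), array([102. ,  68.6]), 20.1, 799, np.float64(34.3)) 0.04
S b 0.008 (array([ 402.6, -221.2]), array([ 67.1, 183.8]), 79.9, 785, np.float64(33.9)) 0.041
S b 0.028 (array([ 412. , -222.8]), array([ 66.5, 164.8]), 80.2, 579, np.float64(35.0)) 0.041
S a 0.008 (array([463.2, -82.1]), array([ 58.2, 212.2]), 65.5, 752, np.float64(67.7)) 0.107
S a 0.028 (array([466.1, -89.2]), array([ 54.9, 200.5]), 70.1, 621, np.float64(78.3)) 0.107
S stop 0.008 (array([700.4, -13.3]), array([303.1,  65.5]), 89.1, 853, np.float64(25.7)) 0.034
S stop 0.028 (array([679.4, -12.3]), array([297.5,  21.4]), 89.0, 191, np.float64(29.0)) 0.034
```

View pics/c0.png

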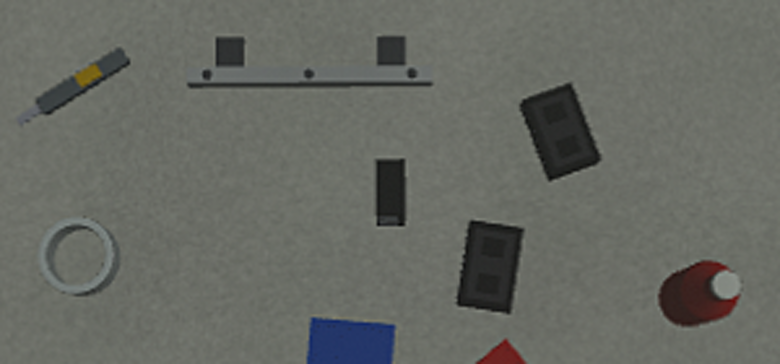

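The crop confirms b at (490,266) and c at (560,132): both black, mouth down with a raised border. The standing shell at (390,192) is a, with the red and blue decoys below. The six far blocks are about 49 mm high, so they are different parts. Next I tip a over, raising the arm first to clear the bottle.

```bash
cat >> h.py <<'E'
def q(deg):  # tool down, tool x at yaw deg
    h=np.radians(deg)/2; return [0,np.cos(h),np.sin(h),0]
def rep(): 
    s=state(); print('t',round(s['time'],2),s['ee_pos'].round(4),'F',s['ft_force'].round(1),'gap',round(s['finger_gap'],4),'yaw',round(np.degrees(2*np.arctan2(s['ee_rot'][2],s['ee_rot'][1])),2))
def snap(n,look=True):
    a=get_image("top"); b=get_image("scene"); np.savez(n,T=cloud(a),S=cloud(b),FT=a["frame"],FS=b["frame"])
E
python3 - <<'E'
from h import *
close(); 
move_l([.2,-.566,.36],speed=.25); rep()
move_to([.526,-.165,.2],q(89)); rep()
move_l([.526,-.165,.089],speed=.15); rep()
move_l([.526,-.094,.089],speed=.06); rep()
hold(.4)
move_l([.526,-.12,.2],speed=.2)
move_to([.45,-.3,.3],q(30)); rep()
snap('n1')
z=np.load('n1.npz'); cv2.imwrite('pics/n1.png',np.vstack([cv2.resize(z['FT'][120:250,230:430],(600,390)),cv2.resize(z['FS'][170:240,270:470],(600,210))]))
for n,r in (('T',(160,245,270,350)),('S',(170,260,280,370))):
    P=z[n][r[0]:r[1],r[2]:r[3]].reshape(-1,3); P=P[(abs(P[:,0]-.53)<.07)&(P[:,1]>-.14)&(P[:,1]<.05)]
    for lo in (.02,.026): Q=P[(P[:,2]>lo)&(P[:,2]<.2)]; print(n,rect(Q) if len(Q)>4 else None)
E
```

```text
t 2.24 [ 0.2    -0.5661  0.3587] F [ 0.5 -0.1  0.8] gap 0.0004 yaw 19.53
t 4.19 [ 0.5259 -0.1659  0.2004] F [0.1 0.1 0.2] gap 0.0009 yaw 88.91
t 5.08 [ 0.5265 -0.1653  0.0902] F [0.1 0.5 0.2] gap 0.0004 yaw 88.99
t 6.42 [ 0.526  -0.0943  0.0889] F [-1.1 -0.1  0.1] gap 0.0006 yaw 88.98
t 8.42 [ 0.4502 -0.2993  0.2983] F [-0.2  0.7  0.2] gap 0.0006 yaw 30.14
T (array([ 525.9, -111.7]), array([30.9, 66.3]), 88.6, 277, np.float64(98.8))
T (array([ 525.9, -111.7]), array([30.9, 66.3]), 88.6, 275, np.float64(98.9))
S (array([ 525.7, -110.6]), array([68.8, 39.1]), 0.6, 660, np.float64(74.2))
S (array([ 525.7, -110.6]), array([68.8, 39.1]), 0.6, 631, np.float64(76.6))
```

View pics/n1.png

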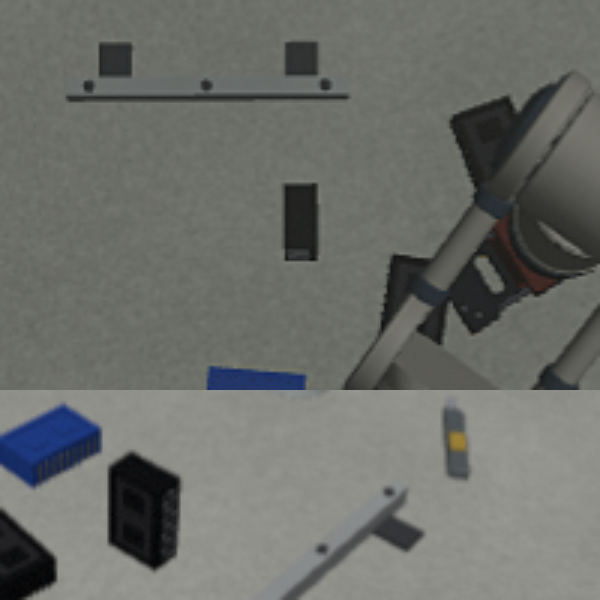

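The shell still stands at crop (300,222), position unchanged, so it rocked back. I'll push further and watch mid-push.

```bash
python3 - <<'E'
from h import *
move_to([.526,-.165,.2],q(89))
move_l([.526,-.165,.089],speed=.2)
move_l([.526,-.10,.089],speed=.08); rep()
a=get_image("scene")
for y in (-.085,-.075,-.065,-.055):
    move_l([.526,y,.089],speed=.05); rep()
b=get_image("scene")
cv2.imwrite('pics/n2.png',np.vstack([cv2.resize(i["frame"][130:240,260:420],(640,300),interpolation=cv2.INTER_CUBIC) if 0 else cv2.resize(i["frame"][150:240,260:420],(533,300)) for i in (a,b)]))
E
```

```text
t 10.96 [ 0.526  -0.1002  0.0889] F [-0.1 -0.5 -0.1] gap 0.0007 yaw 88.99
t 11.46 [ 0.526  -0.0847  0.089 ] F [-0.1  1.  -0.1] gap 0.0001 yaw 89.04
t 11.81 [ 0.526  -0.0747  0.089 ] F [-0.6  0.4 -0.3] gap 0.0007 yaw 89.03
t 12.16 [ 0.526  -0.0647  0.089 ] F [-0.5 -0.1  0.1] gap 0.0003 yaw 89.04
t 12.51 [ 0.526  -0.0547  0.089 ] F [ 0.8 -0.1  0.1] gap 0.0 yaw 89.04
```

View pics/n2.png

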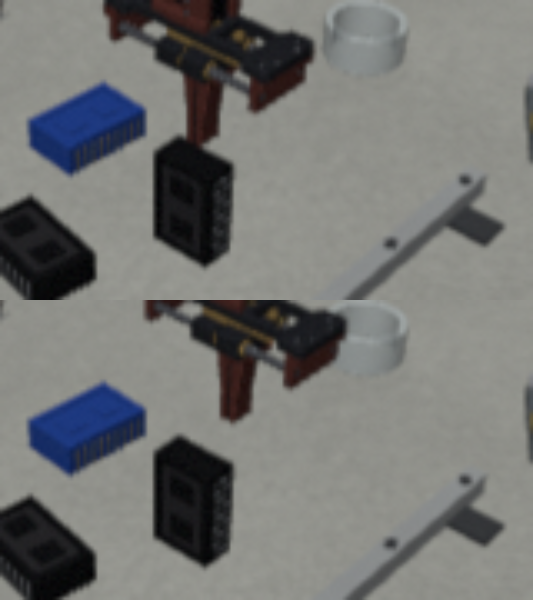

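The shell is untouched and the finger appears to have passed over its top. I'll check the actual tip height in the point cloud.

```bash
python3 - <<'E'
from h import *
for y in (None,):
    s=get_image("scene"); P=cloud(s).reshape(-1,3)
    Q=P[(abs(P[:,0]-.526)<.06)&(P[:,1]>-.09)&(P[:,1]<.0)&(P[:,2]>.04)&(P[:,2]<.16)]
    o=np.argsort(Q[:,2])
    print(Q[o[:12]].round(3)); print(len(Q))
    for lo in np.arange(.08,.16,.01):
        R=Q[(Q[:,2]>lo)&(Q[:,2]<lo+.01)]
        if len(R): print(lo.round(2),len(R),R.min(0).round(3),R.max(0).round(3))
V=np.array(s["view"]);K=np.array(s["camera_matrix"])
c=V@[.526,-.055,.081,1]; r=np.array([c[0],-c[1]])/-c[2]; r*=1+s["k1"]*(r@r); print(K[:2,:2]@r+K[:2,2])
import bench; print([n for n in dir(bench) if not n.startswith('_')]); print(state().keys())
E
```

```text
[[ 0.524 -0.062  0.118]
 [ 0.53  -0.064  0.118]
 [ 0.533 -0.049  0.119]
 [ 0.533 -0.064  0.12 ]
 [ 0.518 -0.064  0.12 ]
 [ 0.533 -0.045  0.121]
 [ 0.533 -0.059  0.121]
 [ 0.532 -0.062  0.121]
 [ 0.524 -0.062  0.122]
 [ 0.517 -0.063  0.123]
 [ 0.534 -0.056  0.123]
 [ 0.531 -0.066  0.123]]
109
0.11 5 [ 0.518 -0.064  0.118] [ 0.533 -0.049  0.12 ]
0.12 22 [ 0.517 -0.067  0.121] [ 0.534 -0.041  0.129]
0.13 31 [ 0.517 -0.067  0.13 ] [ 0.536 -0.04   0.14 ]
0.14 25 [ 0.517 -0.067  0.14 ] [ 0.536 -0.043  0.15 ]
0.15 26 [ 0.515 -0.066  0.151] [ 0.538 -0.047  0.16 ]
[329.43325648 194.18389231]
['IKError', 'close', 'get_image', 'gripper_open', 'hold', 'inverse_kinematics', 'job_done', 'move_l', 'move_to', 'movej', 'state', 'tcp_to_tips']
dict_keys(['time', 'joint_pos', 'dq', 'joint_torque', 'ee_pos', 'ee_rot', 'ft_force', 'moment', 'finger_force', 'finger_gap'])
```

```bash
python3 - <<'E'
from h import *
print(tcp_to_tips() if callable(tcp_to_tips) else tcp_to_tips)
def tips(yc):
    for n in("scene","top"):
        P=cloud(get_image(n)).reshape(-1,3)
        Q=P[(abs(P[:,0]-.526)<.08)&(abs(P[:,1]-yc)<.03)&(P[:,2]>.11)&(P[:,2]<.3)]
        z=np.sort(Q[:,2]); print(n,len(z),z[:6].round(3)); 
        if n=="scene":
            for lo in np.arange(z[0],z[0]+.06,.01):
                R=Q[(Q[:,2]>=lo)&(Q[:,2]<lo+.01)]
                if len(R): print(lo.round(3),len(R),R.min(0).round(3),R.max(0).round(3))
move_l([.526,-.055,.14],speed=.2); rep(); tips(-.055)
gripper_open(); rep(); tips(-.055)
E
```

```text
0.008
t 13.02 [ 0.5266 -0.0552  0.1409] F [ 0.1 -0.1 -0. ] gap 0.0006 yaw 88.99
scene 989 [0.171 0.171 0.172 0.173 0.173 0.174]
0.171 27 [ 0.519 -0.066  0.171] [ 0.537 -0.045  0.181]
0.181 28 [ 0.518 -0.067  0.182] [ 0.536 -0.042  0.19 ]
0.191 26 [ 0.519 -0.068  0.191] [ 0.536 -0.042  0.2  ]
0.201 30 [ 0.517 -0.068  0.201] [ 0.538 -0.044  0.211]
0.211 30 [ 0.512 -0.067  0.212] [ 0.539 -0.044  0.22 ]
0.221 37 [ 0.512 -0.067  0.221] [ 0.54  -0.042  0.231]
top 266 [0.258 0.259 0.259 0.26  0.26  0.261]
t 14.49 [ 0.526 -0.055  0.14 ] F [-0.1  0.4 -0. ] gap 0.0879 yaw 89.0
scene 1045 [0.169 0.17  0.17  0.17  0.171 0.172]
0.169 39 [ 0.472 -0.07   0.169] [ 0.579 -0.044  0.179]
0.179 37 [ 0.473 -0.066  0.179] [ 0.579 -0.044  0.189]
0.189 43 [ 0.473 -0.067  0.189] [ 0.58  -0.044  0.199]
0.199 40 [ 0.471 -0.066  0.199] [ 0.58  -0.046  0.209]
0.209 45 [ 0.471 -0.068  0.209] [ 0.583 -0.043  0.219]
0.219 45 [ 0.471 -0.069  0.219] [ 0.582 -0.041  0.229]
top 311 [0.258 0.258 0.258 0.26  0.26  0.26 ]
```

The real fingertips sit about 27 mm *above* the reported TCP, not 8 mm below as stated. I'll touch the table gently to pin this down.

```bash
python3 - <<'E'
from h import *
move_l([.526,-.055,-.012],speed=.25); rep()
for i in range(1,12):
    z=-.012-.002*i
    move_l([.526,-.055,z],speed=.04); f=state()['ft_force'][2]
    if abs(f)>3: break
rep(); move_l([.526,-.055,.03],speed=.2); rep()
E
```

```text
t 15.35 [ 0.5269 -0.0552 -0.0106] F [0.2 0.5 0.7] gap 0.0879 yaw 89.0
t 17.35 [ 0.5264 -0.0551 -0.0257] F [-4.5  1.5 14. ] gap 0.0877 yaw 89.0
t 17.79 [ 0.5262 -0.055   0.0299] F [ 0.5 -0.1 -0.4] gap 0.0878 yaw 89.0
```

Contact comes at TCP z ≈ −0.0255, so tip height = TCP z + 0.025. Now tip the shell with this corrected.

```bash
python3 - <<'E'
from h import *
close()
move_l([.526,-.055,.105],speed=.25)
move_l([.526,-.16,.105],speed=.25)
move_l([.526,-.16,.057],speed=.2)
move_l([.526,-.12,.057],speed=.08); rep()
move_l([.526,-.09,.057],speed=.06); rep()
move_l([.526,-.13,.12],speed=.25)
gripper_open()
move_to([.5,-.33,.2],q(19)); rep()
snap('n3')
z=np.load('n3.npz'); cv2.imwrite('pics/n3.png',np.vstack([cv2.resize(z['FT'][120:250,230:430],(600,390)),cv2.resize(z['FS'][170:240,270:470],(600,210))]))
for n,r in (('T',(160,245,270,350)),('S',(170,260,280,370))):
    P=z[n][r[0]:r[1],r[2]:r[3]].reshape(-1,3); P=P[(abs(P[:,0]-.53)<.07)&(P[:,1]>-.14)&(P[:,1]<.05)]
    for lo in (.02,.026): Q=P[(P[:,2]>lo)&(P[:,2]<.2)]; print(n,rect(Q) if len(Q)>4 else None)
E
```

```text
t 21.19 [ 0.5261 -0.1198  0.0572] F [-0.3 -0.4 -0.3] gap 0.0005 yaw 89.04
t 21.84 [ 0.526  -0.0898  0.057 ] F [ 0.  -0.4  0.5] gap 0.0006 yaw 89.03
t 24.54 [ 0.5001 -0.3294  0.1995] F [-0.1  0.4  0.5] gap 0.0878 yaw 19.14
T (array([526.4, -43. ]), array([100.1,  66.5]), 89.5, 692, np.float64(32.1))
T (array([526.4, -43. ]), array([100.1,  66.5]), 89.5, 636, np.float64(32.5))
S (array([527.1, -41.9]), array([ 67.5, 104.5]), 0.2, 551, np.float64(34.8))
S (array([527.1, -41.9]), array([ 67.5, 104.5]), 0.2, 501, np.float64(35.1))
```

View pics/n3.png

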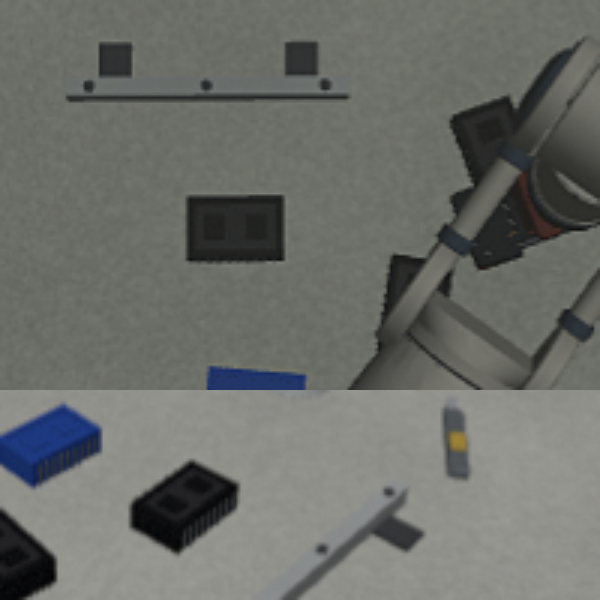

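a now lies mouth down at about (526.5,−43) with its length along the bar. Grasp c and place it on a.

```bash
cat >> h.py <<'E'
def carry(src,yaw,dst,dyaw,level):
    g=-.019
    move_to([src[0],src[1],.05],q(yaw)); move_l([src[0],src[1],g],speed=.15); rep()
    close(); rep()
    move_l([src[0],src[1],.085],speed=.2)
    move_to([dst[0],dst[1],.095 if level>1 else .07],q(dyaw)); rep()
    move_l([dst[0],dst[1],g+.034*level+.0015],speed=.1); rep()
    gripper_open(); rep()
    move_l([dst[0],dst[1],.10],speed=.25)
E
python3 - <<'E'
from h import *
carry((.6034,-.3179),18.8,(.5266,-.0428),89.6,1)
move_to([.4407,-.2283,.07],q(-10)); rep()
snap('n4'); z=np.load('n4.npz')
cv2.imwrite('pics/n4.png',np.vstack([cv2.resize(z['FT'][120:250,230:430],(600,390)),cv2.resize(z['FS'][170:240,270:470],(600,210))]))
for n,r in (('T',(160,245,270,350)),('S',(160,260,280,370))):
    P=z[n][r[0]:r[1],r[2]:r[3]].reshape(-1,3); P=P[(abs(P[:,0]-.53)<.07)&(P[:,1]>-.14)&(P[:,1]<.05)]
    for lo,hi in ((.055,.09),(.02,.045)): Q=P[(P[:,2]>lo)&(P[:,2]<hi)]; print(n,lo,rect(Q) if len(Q)>4 else None)
E
```

```text
t 26.01 [ 0.6039 -0.3186 -0.0172] F [-0.4 -0.9  1. ] gap 0.0876 yaw 18.78
t 26.51 [ 0.6038 -0.3182 -0.0181] F [-0.1 -0.3  4.4] gap 0.0637 yaw 18.8
t 28.27 [ 0.5266 -0.0434  0.0694] F [-0.2  0.5 -1.6] gap 0.064 yaw 89.5
t 28.96 [ 0.5265 -0.0431  0.0159] F [ 0.  -0.1 -0.9] gap 0.064 yaw 89.56
t 29.54 [ 0.5266 -0.0428  0.0165] F [-0.7  0.2 -0.1] gap 0.0878 yaw 89.6
t 31.24 [ 0.4405 -0.2278  0.0692] F [ 1.  -0.8 -0.4] gap 0.088 yaw -9.9
T 0.055 (array([526.7, -44.3]), array([97.8, 65. ]), 89.7, 695, np.float64(65.4))
T 0.02 (array([504.9, -61.2]), array([ 52.2, 112.2]), 33.8, 40, np.float64(37.9))
S 0.055 (array([526.9, -41.7]), array([105.4,  67.3]), 89.8, 554, np.float64(68.8))
S 0.02 (array([549.3, -54.9]), array([118. ,  56.9]), 58.3, 218, np.float64(32.7))
```

View pics/n4.png

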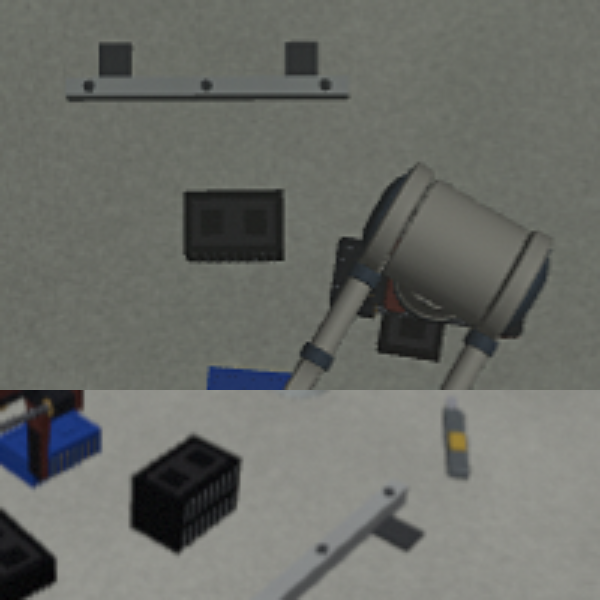

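c sits squarely on a (edges within about 1 mm). Now b on top, then a light squeeze across the width of all three.

```bash
python3 - <<'E'
from h import *
carry((.4407,-.2283),-9.9,(.5268,-.0430),89.6,2)
move_l([.5268,-.043,.03],speed=.2); rep()
move_l([.5268,-.043,.006],speed=.1); rep()
close(); rep(); gripper_open()
move_l([.5268,-.043,.12],speed=.3)
move_to([.45,-.2,.14],q(89)); rep()
snap('n5'); z=np.load('n5.npz')
cv2.imwrite('pics/n5.png',np.vstack([cv2.resize(z['FT'][120:250,230:430],(600,390)),cv2.resize(z['FS'][170:240,270:470],(600,210))]))
for n,r in (('T',(150,245,270,350)),('S',(150,260,280,370))):
    P=z[n][r[0]:r[1],r[2]:r[3]].reshape(-1,3); P=P[(abs(P[:,0]-.53)<.07)&(P[:,1]>-.14)&(P[:,1]<.05)]
    for lo,hi in ((.09,.12),(.055,.09)): Q=P[(P[:,2]>lo)&(P[:,2]<hi)]; print(n,lo,rect(Q) if len(Q)>4 else None)
E
```

```text
t 32.2 [ 0.4413 -0.2286 -0.0179] F [0.3 0.6 0.7] gap 0.0879 yaw -9.89
t 32.7 [ 0.4412 -0.2286 -0.0182] F [-1.3 -0.6  3.4] gap 0.0636 yaw -9.9
t 34.58 [ 0.5262 -0.0433  0.0939] F [ 0.8  0.3 -1.2] gap 0.0637 yaw 89.5
t 35.17 [ 0.5265 -0.0433  0.0498] F [ 0.3 -0.2 -0.6] gap 0.0638 yaw 89.56
t 35.76 [ 0.5268 -0.043   0.0506] F [ 0.3 -0.2  0.1] gap 0.0883 yaw 89.6
t 36.61 [ 0.5261 -0.0429  0.0292] F [0.6 0.4 0.6] gap 0.0876 yaw 89.6
t 37.0 [ 0.5268 -0.043   0.0063] F [ 0.1 -0.1  0.2] gap 0.0878 yaw 89.6
t 37.5 [ 0.527  -0.043   0.0066] F [-0.9 -0.3  2.6] gap 0.0643 yaw 89.6
t 39.34 [ 0.4499 -0.1992  0.1387] F [-0.2  0.1 -0.8] gap 0.0878 yaw 88.98
T 0.09 (array([527. , -42.8]), array([95.9, 66.6]), 89.3, 720, np.float64(99.7))
T 0.055 (array([521.5, -43.4]), array([99.5, 54.8]), 89.8, 70, np.float64(68.1))
S 0.09 (array([527.3, -43.1]), array([105.3,  66. ]), 88.8, 553, np.float64(103.1))
S 0.055 (array([549. , -55.9]), array([119.7,  58.2]), 57.4, 329, np.float64(72.1))
```

View pics/n5.png

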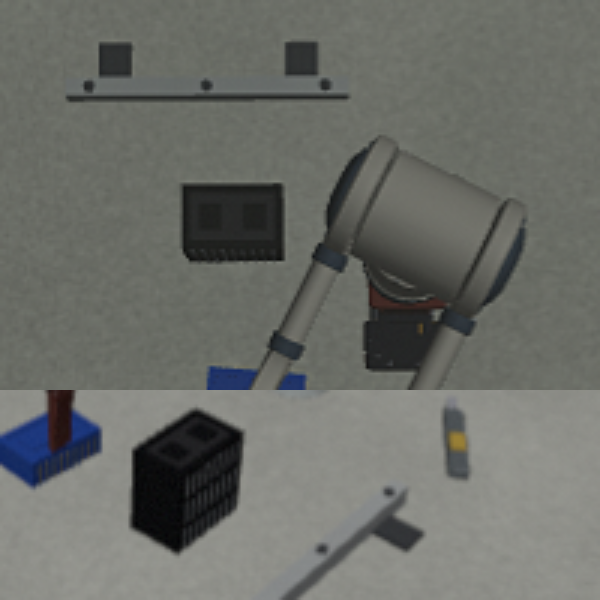

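The stack is straight, with its top at (527,−43). Now push it squarely to the bar with both open fingers (yaw −1°), using force guarding at the end.

```bash
python3 - <<'E'
from h import *
Y=-1.0; yy=lambda x: -.0425-(x-.46)*.0175
move_to([.455,yy(.455),.08],q(Y)); rep()
move_l([.455,yy(.455),.006],speed=.2); rep()
move_l([.485,yy(.485),.006],speed=.06); rep()
move_l([.583,yy(.583),.006],speed=.06); rep()
x=.583
while x<.602:
    x+=.0015; move_l([x,yy(x),.006],speed=.03); f=state()['ft_force']
    print(round(x,4),f.round(1))
    if f[0]<-6: break
rep()
snap('n6'); z=np.load('n6.npz')
cv2.imwrite('pics/n6.png',cv2.resize(z['FS'][150:260,270:430],(800,550),interpolation=cv2.INTER_CUBIC))
E
```

```text
t 41.1 [ 0.4552 -0.0423  0.0801] F [ 0.8 -0.4 -0.3] gap 0.0879 yaw -0.94
t 41.62 [ 0.4551 -0.0426  0.0065] F [-0.4 -0.4 -0. ] gap 0.0877 yaw -1.01
t 42.27 [ 0.4852 -0.0429  0.0061] F [-0.8 -0.1 -0.1] gap 0.0878 yaw -1.0
t 44.05 [ 0.583  -0.0446  0.006 ] F [-1.  -0.6 -0.8] gap 0.0878 yaw -1.0
0.5845 [-1.6 -0.2 -0.6]
0.586 [-1.1 -0.5  0.2]
0.5875 [-1.7 -0.2 -0.5]
0.589 [-0.8 -0.3 -0.7]
0.5905 [-1.3  0.   1.1]
0.592 [-2.1 -0.5  0.2]
0.5935 [-3.1 -0.4  1. ]
0.595 [-7.9 -0.4  3.5]
t 46.05 [ 0.5937 -0.0449  0.0059] F [-7.9 -0.4  3.5] gap 0.0878 yaw -1.0
```

View pics/n6.png

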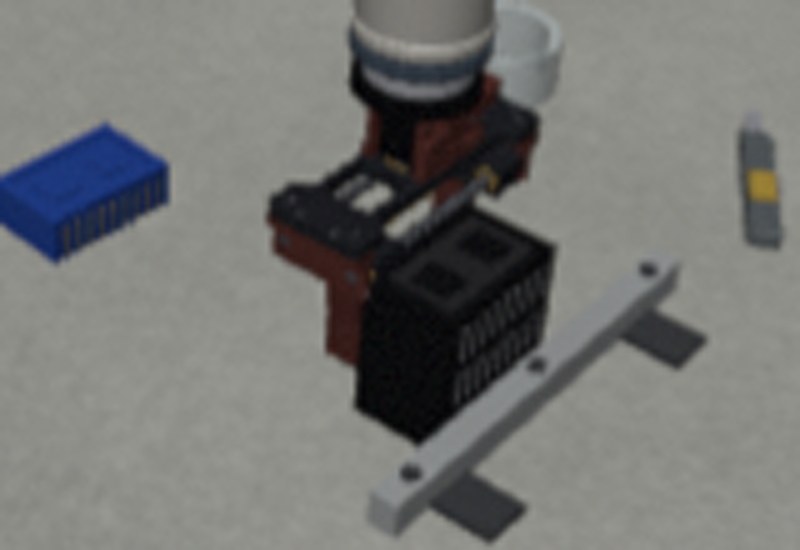

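The stack is against the bar (crop (355–555, 210–440)) and force has risen at contact. Retreat and verify.

```bash
python3 - <<'E'
from h import *
move_l([.55,-.0441,.006],speed=.1)
move_l([.53,-.0441,.15],speed=.25)
move_to([.42,-.25,.2],q(-1)); rep()
snap('n7'); z=np.load('n7.npz')
cv2.imwrite('pics/n7.png',np.vstack([cv2.resize(z['FT'][120:220,230:380],(450,300),interpolation=cv2.INTER_CUBIC),cv2.resize(z['FS'][170:270,300:450],(450,300),interpolation=cv2.INTER_CUBIC)]))
for n in 'TS':
    P=z[n].reshape(-1,3); P=P[(P[:,0]>.57)&(P[:,0]<.72)&(P[:,1]>-.14)&(P[:,1]<.05)]
    Q=P[P[:,2]>.09]; print(n,rect(Q))
    Q=P[(P[:,2]>.04)&(P[:,2]<.09)]; 
    for lo in (.03,.04,.05,.06,.07,.08,.09):
        R=P[(P[:,2]>lo)&(P[:,2]<lo+.01)]; 
        if len(R)>5: print(lo,np.percentile(R[:,:2],[2,98],axis=0).round(4).ravel())
E
```

```text
t 48.42 [ 0.4202 -0.2492  0.1988] F [-0.2 -0.3 -0.1] gap 0.088 yaw -0.98
T (array([637.6, -45.5]), array([100. ,  66.1]), 89.4, 737, np.float64(99.1))
0.03 [ 0.6033 -0.1371  0.6806  0.0238]
0.04 [ 0.6036 -0.0894  0.6066 -0.0065]
0.05 [ 0.6038 -0.0869  0.606   0.0032]
0.06 [ 0.6029 -0.0928  0.6069  0.002 ]
0.07 [ 0.6033 -0.091   0.6078 -0.0041]
0.08 [ 0.6038 -0.0947  0.6554  0.0007]
0.09 [ 0.6054 -0.0952  0.6699  0.0024]
S (array([637.3, -44.1]), array([105. ,  66.6]), 88.4, 621, np.float64(102.7))
0.03 [ 0.6066 -0.1282  0.6875  0.0261]
0.04 [ 0.6058 -0.0962  0.6702 -0.0024]
0.05 [ 6.089e-01 -9.550e-02  6.703e-01  1.000e-04]
0.06 [ 0.6068 -0.0961  0.6702 -0.0012]
0.07 [ 6.048e-01 -9.650e-02  6.703e-01  5.000e-04]
0.08 [ 0.6056 -0.0954  0.67    0.001 ]
0.09 [ 0.6071 -0.0954  0.6699 -0.0008]
```

View pics/n7.png

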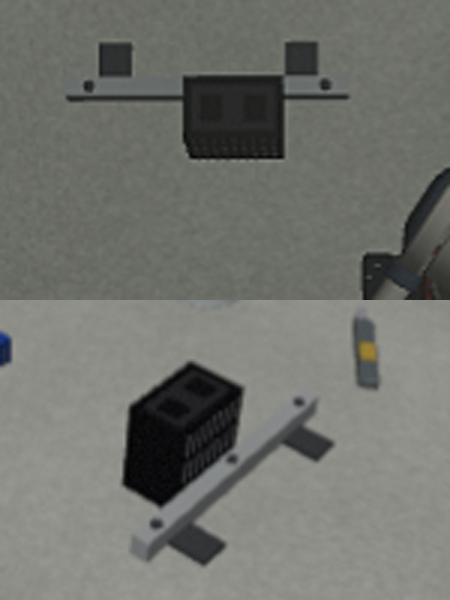

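The stack stands straight at (637,−45). Layer faces and ends agree to within about 1 mm, it is flush to the bar and the robot is clear. Handing in.

```bash
python3 -c "
from bench import *
print(job_done())"
```

```text
the job is handed in; nothing more can be done
None
```

The job is handed in: the standing shell was tipped onto its mouth, c and then b were stacked on it, and the straight stack was slid flat against the stop bar. The last reading before hand-in was about 48 s of the 72 s limit, and the judge returned no verdict.

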